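Pack the gap and hold the bench tile flush

ROBOT

A 7-joint arm with a two-finger parallel gripper is mounted at the origin on the work surface. World frame = base frame: x ahead of the robot, y to its left, z up, the work surface at z = 0. Lengths are in m, angles in rad, forces in N, time in s.
With the tool pointing down it reaches from about 0.4 to 0.85 m from the base axis. Payload 6.9 kg.
Tool frame: the origin (TCP) lies midway between the tips of the shut fingers; the grasp point (between the pads) lies behind it (ctrl.pinch_z is the z of the grasp point in the tool frame, in m); z points along the fingers, y is the line along which they close (so a half turn about z gives the same grasp; the last joint's range is limited). The gripper opens to 85 mm and grips with 20 to 120 N. Pads are 22 mm wide; open, the fingers measure 114 mm over their backs; the gripper's body (76 mm by 85 mm) begins 54 mm behind the grasp point. The pads swing forward as they close: fully open they stand 13 mm farther back than shut.
Start: joints at [1.417, 0.507, -0.238, 1.5, 0.126, 1.149, -0.155], TCP at [0.16, -0.604, 0.231] pointing down, gripper open.
Joint ranges: [-3.08, 3.08], [-0.24, 2.05], [-1.43, 1.35], [0, 2.5], [-1.52, 4.66], [0.17, 1.96], [-2.89, 2.89]. Speed limits (rad/s): [2.39, 2.39, 3.14, 3.14, 3.14, 3.14, 3.14].

INTERFACE

Orientations are given as a unit quaternion [w, x, y, z].
In Python, from station import ctrl, get_state, vision, ticket, models gives the robot as it stands. Calls block until the motion is done:
- ctrl.movep(position, orientation): joint-space move of the TCP to a pose.
- ctrl.movel(position, frame=None, max_speed=0.15): straight line of the TCP; frame=None keeps the orientation; max_speed is the mean speed in m/s.
- ctrl.set_joints(angles): joint-space move.
- ctrl.ungrasp() and ctrl.close_gripper(force=None): open the fingers fully, or close them until they stop; force is the grip in N (None keeps the last).
- ctrl.pause(seconds).
- ctrl.ik(position, orientation): joint angles nearest the present ones, or None.
- get_state(): the state.
- vision.grab_frame(name): name is "side" or "top"; returns (picture, depth): 420x560x3 uint8, blue, green, red; 420x560 float32, m along the optical axis (not along the pixel's ray), 0 where there is no reading.
- vision.camera_info(name): a dict with "mtx" (3x3 intrinsics, pixels), "dist_coeffs" ([k1, k2, p1, p2, k3] as OpenCV has them; the pictures are not rectified), "R" (3x3) and "t" (3): a world point X has camera coordinates R X + t. Camera axes: x right, y down, z forward; pixel columns grow to the right and rows downward; lengths in m; the calibration is good to about 2 mm. A picture is of the moment at which its call begins. camera_info takes no time and is no camera call.
A pose or a line that the arm cannot do raises ctrl.Unreachable and nothing moves.
- ticket.close_job(): hands the job in; it is judged then, once.
Trained networks look in the newest picture that a camera, given by its name, has taken for a name from the list of things; names that differ only in an ending like _2 or _b are one class to them, and where a whole thing is asked for, a point or a joint stands for the part that bears it (a point fixed in the world has none). Each returns a list of dicts, best first, with "p" (0 to 1); they miss things now and then, are a little off and sometimes report something else, mostly with a low value. They report only what shows in the picture. A call takes as long as a camera call. They do not tell look-alikes from the thing itself.
- models.recognise(camera, target): "point" ([column, row] in pixels, amid what is visible of it).
- models.masks_of(camera, target): "mask" (420x560 bool, what is visible of it) and "point" ([column, row] in pixels, amid what is visible of it).
The state is a dict: "time": time; "qpos": joint angles; "qd": joint speeds; "tau": joint torques, N m; "tcp_pos": TCP position; "eef_rot": TCP orientation; "contact_force": force on the tool from outside, world axes, zero at the start; "wrist_torque": the same for the moment, N m; "width": finger opening in m; "gripper_force": force on a finger pad.
Only numpy, scipy, OpenCV 4.12 (cv2) and the standard library are available. Lean on these libraries where they do the work, as an engineer would, in place of code of your own. Each camera call takes 0.05 s, during which the arm holds its last target. There are 200 camera calls.

TASK

A white replacement tile for the bench stands proud on its spongy bed in the bedding jig. Take the thin white spacer from its rest, slide it fully down into the one gap beside the tile that is wide enough for it, about midway along the tile, and let go of it; leave the thick spacer where it is and do not knock over the glassware. Then press the tile down with the gripper until it is flush with the side bars, and finish while still holding it pressed there.

Things in the scene. Friction and masses are not known exactly. Their poses are not given: they have to be found in the camera images.
- jig: the bedding jig, fixed to the bench: a dark steel base plate 150 (x) x 212 (y) x 12 mm high. Origin: centre of its underside, at bench height. The tile lies in its middle; on either side, along the jig's x, runs a bright steel side bar with a gap between bar and tile. The gap's floor is the top of the base plate, z = 12 mm; the gap is 20 mm deep up to the tops of the bars at z = 32 mm, and open at both ends
- slim_bar: the narrower side bar, 140 (x) x 24 (y) x 20 mm high, fixed on the jig; origin: centre of its underside, at y = +77 or -77 mm in the jig's frame (which side varies). The gap between it and the tile is 15 mm wide, centred 57.5 mm from the jig's middle: the spacer fits only here
- broad_bar: the broader side bar, 140 x 42 x 20 mm high, fixed on the jig; origin: centre of its underside, 77 mm from the jig's middle on the other side. The gap between it and the tile is only 6 mm
- tile (a joint): how far the tile has been pressed down, in m: 0 = standing 6 mm proud of the bars, 0.006 = flush with them (a firm stop). The tile is white glazed ceramic, 120 (x) x 100 (y) mm, centred on the jig; it moves only straight down. Its bed pushes back with about 2 N at first and 6 N when flush, and lifts it again when released
- tile_top (a point): centre of the tile's upper face; 38 mm above the bench when proud, 32 mm when flush. z up, x and y as the jig's
- spacer: the thin white plastic spacer, about 50 g, loose, standing upright in the groove of a black rest, with its underside 8 mm above the bench. A blade 60 (x) x 12 (y) x 32 mm high with rounded lower edges, and on its middle a grip tab 26 (x) x 12 (y) mm that rises from 32 to 72 mm above the underside. Origin: centre of its underside; y is across the thickness, z up. The rest is 80 (x) x 42 (y) mm with walls up to 26 mm above the bench
- thick_spacer: a spacer of the same shape and colour but 22 mm thick, standing in a similar rest; too thick for either gap. To be left there
- flask: conical glass flask, 82 mm across, 110 mm high, loose; origin: centre of its underside
- beaker: glass beaker, 70 mm across, 90 mm high, loose; origin: centre of its underside
Not all that is in view belongs to the job. What is shaped like the spacer but red is not meant.

How it is judged:
By the outcome, as a careful person would: the job done as asked, in the order asked, and still so for the second after the job is handed in, while the arm keeps its last pose, push and grip.
It also fails if it takes over 48 s, if anything falls off the work surface, if the arm or the gripper's body presses on something with over 40 N, if the wrist force passes 120 N, or if a joint passes its speed limit or range.

## Working session

There is one attempt and no reset: what is moved stays moved. The work goes in short steps, each a Python script; the robot and the scene stay as the last script left them, time stands still between calls to the robot, and variables do not carry over. Pictures are saved under pics/ and viewed, at most 10 in all, crops included, and the job is handed in when it is done.

```bash
ls; mkdir -p pics
cat > h.py <<'E'
import numpy as np, cv2
from station import ctrl,get_state,vision,ticket,models
def cloud(cam,depth):
    i=vision.camera_info(cam);K=np.array(i["mtx"]);D=np.array(i["dist_coeffs"]);R=np.array(i["R"]);t=np.array(i["t"])
    v,u=np.mgrid[0:420,0:560]
    p=cv2.undistortPoints(np.stack([u,v],-1).reshape(-1,1,2).astype(np.float64),K,D).reshape(420,560,2)
    X=np.dstack([p*depth[...,None],depth])
    W=(X-t)@R
    W[depth<=0]=np.nan
    return W
E
python3 - <<'E'
from h import *
for c in("top","side"):
    im,d=vision.grab_frame(c);cv2.imwrite(f"pics/{c}0.png",im);np.savez(f"{c}0.npz",im=im,W=cloud(c,d),d=d)
    i=vision.camera_info(c);print(c,-np.array(i["R"]).T@np.array(i["t"]))
    W=cloud(c,d)
    for n in("spacer","thick_spacer","tile","slim_bar","broad_bar","jig","flask","beaker"):
        for r in models.masks_of(c,n):
            m=r["mask"]; P=W[m]; P=P[~np.isnan(P[:,0])]
            print(n,round(r["p"],2),np.round(r["point"]),m.sum(),np.round(np.nanmedian(P,0),3) if len(P) else None, np.round(np.percentile(P[:,2],[5,95]),3) if len(P) else None)
print(get_state()["time"],ctrl.pinch_z,get_state()["eef_rot"])
E
```

```text
pics
top [0.43461662 0.03095897 1.06919358]
spacer 0.62 [371. 255.] 202 [ 0.365 -0.158  0.033] [-0.001  0.072]
spacer 0.56 [413. 204.] 179 [ 0.491 -0.279  0.044] [0.028 0.081]
spacer 0.46 [410. 251.] 198 [ 0.382 -0.265  0.034] [0.008 0.073]
thick_spacer 0.84 [424. 159.] 304 [ 0.601 -0.305  0.043] [0.03  0.082]
tile 0.9 [266. 197.] 1833 [0.518 0.099 0.038] [0.034 0.041]
slim_bar 0.58 [292. 204.] 535 [0.493 0.028 0.032] [0.014 0.035]
broad_bar 0.68 [234. 188.] 938 [0.542 0.173 0.032] [0.017 0.035]
jig 0.71 [269. 199.] 2869 [0.51  0.087 0.036] [0.01  0.041]
flask 0.55 [153. 160.] 791 [0.611 0.381 0.048] [0.012 0.112]
flask 0.22 [422. 162.] 309 [ 0.6   -0.304  0.042] [0.028 0.082]
beaker 0.7 [158. 224.] 761 [0.452 0.379 0.048] [0.003 0.09 ]
side [ 0.34744982 -0.51891882  0.77165036]
spacer 0.75 [257. 360.] 464 [ 0.379 -0.277  0.034] [0.006 0.074]
spacer 0.61 [234. 305.] 410 [ 0.363 -0.169  0.035] [0.002 0.074]
spacer 0.59 [318. 346.] 399 [ 0.485 -0.289  0.048] [0.026 0.082]
tile 0.95 [277. 200.] 1777 [0.513 0.09  0.04 ] [0.026 0.042]
slim_bar 0.69 [276. 220.] 786 [0.49  0.023 0.033] [0.017 0.036]
broad_bar 0.89 [278. 175.] 652 [0.54  0.172 0.034] [0.031 0.036]
jig 0.68 [279. 204.] 2749 [0.507 0.076 0.038] [0.011 0.041]
flask 0.73 [285. 116.] 698 [0.609 0.375 0.045] [0.011 0.111]
flask 0.59 [230. 125.] 786 [0.446 0.345 0.066] [0.014 0.092]
beaker 0.88 [229. 126.] 791 [0.447 0.345 0.065] [0.013 0.092]
0.9 -0.0187 [-1.79810251e-05  9.91643629e-01  1.29007416e-01  6.69507755e-06]
```

View pics/top0.png

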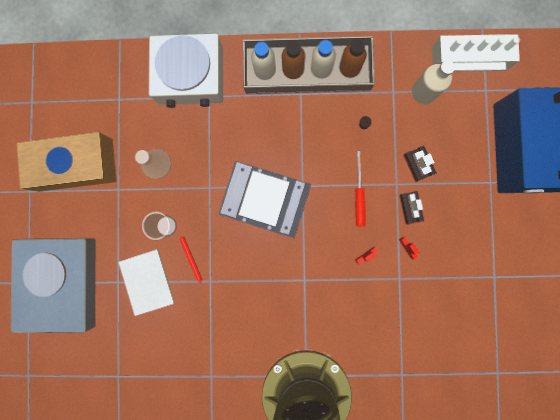

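Run:
```python
import cv2
a=cv2.imread("pics/side0.png")[230:420,180:420]
b=cv2.resize(a,None,fx=3.1,fy=3.1,interpolation=cv2.INTER_CUBIC);cv2.imwrite("pics/sc.png",b);print(b.shape)
```

```text
(589, 744, 3)
```

View pics/sc.png

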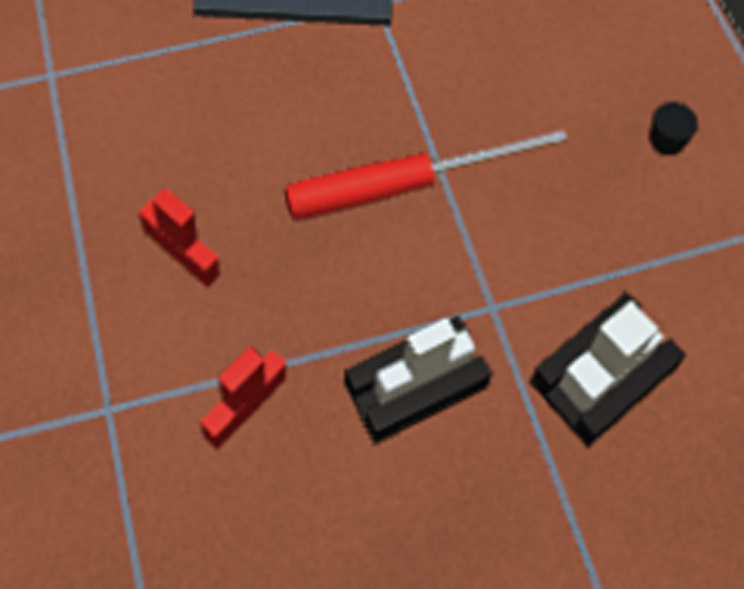

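The thin white spacer is the one at top (413,207), which is side crop (425,360). The white one at top (422,162) is visibly thicker, and the two at (366,256) and (410,248) are red, so neither is meant. The slim bar is on the right of the tile in the top view, at (292,204).

Run:
```python
from h import *
def rect(P):
    (c,s,a)=cv2.minAreaRect((P[:,:2]*1000).astype(np.float32)); return np.round(c,1),np.round(s,1),round(a,1)
for c in("top","side"):
    z=np.load(c+"0.npz");W=z["W"];im=z["im"].astype(int)
    ok=~np.isnan(W[...,0])
    br=im.min(2)
    near=ok&(np.hypot(W[...,0]-.487,W[...,1]+.284)<.055)
    tab=near&(W[...,2]>.070); bl=near&(W[...,2]>.034)&(W[...,2]<.046)&(br>110)
    rest=near&(W[...,2]>.018)&(W[...,2]<.034)
    for n,m in(("tab",tab),("blade",bl),("white",near&(W[...,2]>.034)&(br>90)),("rest",near&(W[...,2]>.012))):
        P=W[m]; q=P[:,:2]-P[:,:2].mean(0);_,s,v=np.linalg.svd(q,full_matrices=False)
        print(c,n,len(P),np.round(P.mean(0),4),rect(P),"pca",round(np.degrees(np.arctan2(v[0,1],v[0,0]))%180,1),np.round(np.median(P[:,2]),4))
    jn=ok&(np.hypot(W[...,0]-.515,W[...,1]-.095)<.16)
    T=jn&(abs(W[...,2]-.038)<.006)&(br>200)&(np.hypot(W[...,0]-.515,W[...,1]-.095)<.085)
    for n,m in(("tile",T),("jig",jn&(W[...,2]>.008)&(W[...,2]<.05))):
        m=cv2.morphologyEx(m.astype(np.uint8),cv2.MORPH_OPEN,np.ones((3,3)))>0
        P=W[m];print(c,n,len(P),np.round(P.mean(0),4),rect(P))
    for n in("slim_bar","broad_bar"):
        r=models.masks_of(c,n)[0];m=r["mask"]&ok&(abs(W[...,2]-.032)<.004);P=W[m];print(c,n,len(P),np.round(P.mean(0),4),rect(P))
```

```text
top tab 66 [ 0.4907 -0.2817  0.0787] (array([ 491. , -282.5]), array([25.9, 13.5]), 11.5) pca 10.1 0.079
top blade 74 [ 0.491  -0.282   0.0401] (array([ 491.1, -282.5]), array([60.1, 12.6]), 10.3) pca 10.2 0.0399
top white 183 [ 0.4907 -0.2807  0.0564] (array([ 491.1, -282.5]), array([60.1, 13.5]), 11.5) pca 10.3 0.0477
top rest 528 [ 0.4873 -0.2789  0.036 ] (array([ 487.3, -282.7]), array([79.8, 44.6]), 10.0) pca 12.0 0.0271
top tile 1734 [0.5174 0.1007 0.038 ] (array([517.3, 100.8]), array([ 98.8, 119.2]), 71.4)
top jig 4419 [0.5154 0.0992 0.0287] (array([517.1, 100.6]), array([211.8, 150. ]), 71.4)
top slim_bar 476 [0.4922 0.0277 0.0318] (array([492.6,  27.6]), array([ 23.8, 139.9]), 71.5)
top broad_bar 819 [0.541  0.1733 0.0319] (array([541.3, 173.4]), array([ 42.5, 139.9]), 71.3)
side tab 134 [ 0.4894 -0.2866  0.0799] (array([ 490. , -285.4]), array([26.2, 13.1]), 11.8) pca 11.2 0.0808
side blade 115 [ 0.4858 -0.2868  0.0411] (array([ 490.1, -285.6]), array([61.3, 12.3]), 10.3) pca 9.4 0.0411
side white 244 [ 0.4881 -0.2865  0.0602] (array([ 490.1, -285.2]), array([61.3, 13.2]), 9.8) pca 9.1 0.0477
side rest 1003 [ 0.4831 -0.291   0.0376] (array([ 485.7, -286. ]), array([80.2, 43. ]), 10.3) pca 3.3 0.0285
side tile 1459 [0.5141 0.0978 0.0398] (array([514. ,  98.8]), array([100.7, 117.4]), 71.9)
side jig 4181 [0.5097 0.0821 0.0304] (array([513.5,  99.1]), array([212.3, 150.2]), 72.1)
side slim_bar 551 [0.4903 0.0251 0.0333] (array([490.1,  27.1]), array([ 27.4, 139. ]), 71.6)
side broad_bar 602 [0.5406 0.1715 0.0337] (array([539.5, 172.8]), array([ 44. , 137.8]), 71.6)
```

```bash
cat >> h.py <<'E'
def q(deg):
    a=np.radians(deg)/2; return [0,float(np.cos(a)),float(np.sin(a)),0]
def st(n=""):
    s=get_state();print(n,round(s["time"],2),np.round(s["tcp_pos"],4),"F",np.round(s["contact_force"],1),"w",round(s["width"],4),"gf",np.round(s["gripper_force"],1));return s
E
python3 - <<'E'
from h import *
ctrl.movep([.4905,-.284,.16],q(10.3));st("above")
ctrl.movel([.4905,-.284,.0445],max_speed=.1);st("down")
ctrl.close_gripper(40);st("closed")
ctrl.movel([.4905,-.284,.15],max_speed=.1);st("up")
E
```

```text
above 2.8 [ 0.4899 -0.2855  0.1601] F [-0.5 -0.3  0.5] w 0.0856 gf 0.0
down 4.11 [ 0.4909 -0.2842  0.0451] F [-0.4 -0.4  0.1] w 0.0853 gf 0.0
closed 4.77 [ 0.4906 -0.284   0.0446] F [ 0.3 -0.3  1.3] w 0.0115 gf 39.9
up 5.97 [ 0.4901 -0.2838  0.1494] F [-2.1 -0.9 -0.8] w 0.0113 gf 39.7
```

Run:
```python
from h import *
ctrl.movep([.4973,.0454,.15],q(-18.5))
ctrl.movel([.4973,.0454,.088],max_speed=.1);ctrl.pause(.3);s=st("over");print(s["eef_rot"])
for c in("top","side"):
    im,d=vision.grab_frame(c);W=cloud(c,d);np.savez(c+"1.npz",im=im,W=W)
    cr=im[140:260,200:340]
    cv2.imwrite(f"pics/{c}1.png",cv2.resize(cr,None,fx=4,fy=4,interpolation=cv2.INTER_CUBIC))
a=np.hstack([cv2.resize(cv2.imread(f"pics/{c}1.png"),(400,343)) for c in("top","side")]);cv2.imwrite("pics/both1.png",a)
```

```text
over 8.29 [0.4975 0.0454 0.0885] F [-0.6 -0.4  0.2] w 0.0113 gf 39.6
[-8.82496489e-05  9.86993882e-01 -1.60757280e-01  4.07849742e-04]
```

View pics/both1.png

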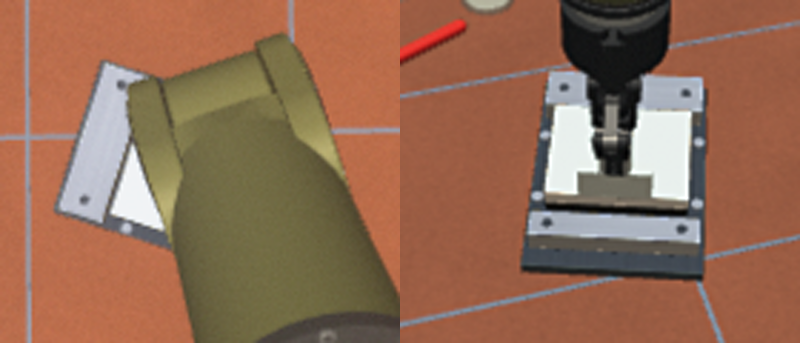

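The side view shows the spacer held upright above the gap, with the blade at about (615,187) and parallel to the bar. The top view is hidden by the arm. I'll measure the blade's offset from the gap in the side camera alone.

Run:
```python
from h import *
z0=np.load("side0.npz");W0=z0["W"];W=np.load("side1.npz")["W"];im=np.load("side1.npz")["im"].astype(int)
th=np.radians(-18.4);ex=np.array([np.cos(th),np.sin(th)]);ey=np.array([-ex[1],ex[0]])
g=np.array([.4975,.0454])
def loc(W): d=W[...,:2]-g; return np.dstack([d@ex,d@ey,W[...,2]])*1000
L=loc(W);L0=loc(W0);br=im.min(2);b0=z0["im"].min(2)
m=(abs(L[...,0])<40)&(abs(L[...,1])<15)&(L[...,2]>55)&(L[...,2]<86)
P=L[m];f=P[P[:,1]<np.median(P[:,1])+2]
print(len(P),np.percentile(P,[2,50,98],axis=0).round(1));
A=np.c_[f[:,0],f[:,2],np.ones(len(f))];k=np.linalg.lstsq(A,f[:,1],rcond=None)[0];print("face fit slope x,z (deg), y",np.degrees(k[:2]),k[2],"mean y",f[:,1].mean())
bl=P[P[:,2]<82];print("blade x range",np.percentile(bl[:,0],[.5,99.5]))
# gap edges in side pic0: tile top edge and bar top edge
for x0 in(-40,-20,0,20,40):
    s=abs(L0[...,0]-x0)<10
    t=s&(abs(L0[...,2]-39.7)<1.5)&(b0>200); b=s&(abs(L0[...,2]-33.5)<1.5)&(L0[...,1]<0)&(L0[...,1]>-40)
    print(x0,"tile edge",np.percentile(L0[t][:,1],[1,99]).round(1),"bar",np.percentile(L0[b][:,1],[1,99]).round(1))
for c in("top",):
    z=np.load(c+"0.npz");L0=loc(z["W"]);b0=z["im"].min(2)
    for x0 in(-40,-20,0,20,40):
        s=abs(L0[...,0]-x0)<10
        t=s&(abs(L0[...,2]-38)<1.5)&(b0>200); b=s&(abs(L0[...,2]-32)<1.5)&(L0[...,1]<0)&(L0[...,1]>-40)
        print("top",x0,"tile edge",np.percentile(L0[t][:,1],[1,99]).round(1),"bar",np.percentile(L0[b][:,1],[1,99]).round(1))
```

```text
251 [[-30.   -8.9  56.5]
 [ -0.4  -6.7  73.5]
 [ 27.3   4.3  85.7]]
face fit slope x,z (deg), y [ 0.22351192 -0.0834982 ] -6.8607756291489475 mean y -6.9691234019486785
blade x range [-30.11104342  28.97050976]
-40 tile edge [  8.8 105.5] bar [-31.7  -8. ]
-20 tile edge [  8.8 104.1] bar [-32.   -9.2]
0 tile edge [  9.1 105.1] bar [-31.7  -8. ]
20 tile edge [  8.3 102.9] bar [-31.3  -9. ]
40 tile edge [  9.6 103.5] bar [-32.2  -8.1]
top -40 tile edge [ 11.2 106.4] bar [-29.7  -7.1]
top -20 tile edge [ 10.4 106.3] bar [-30.1  -6.9]
top 0 tile edge [ 13.3 106.7] bar [-29.7  -7. ]
top 20 tile edge [ 10.3 106.9] bar [-29.5  -6.6]
top 40 tile edge [ 11.5 106.2] bar [-29.6  -8.1]
```

Run:
```python
from h import *
th=np.radians(-18.4);ey=np.array([-np.sin(th),np.cos(th)])
p=np.array([.4973,.0454])+.0004*ey
ctrl.movel([*p,.076],max_speed=.05);f0=np.array(st("pre")["contact_force"])
for z in(.070,.066,.062,.058,.054,.051,.0493,.0485,.048):
    ctrl.movel([*p,z],max_speed=.03);s=st(z)
    if (np.array(s["contact_force"])-f0)[2]>9:break
```

```text
pre 8.78 [0.497  0.0458 0.0755] F [1.4 0.5 0.1] w 0.0114 gf 39.6
0.07 9.13 [0.4973 0.0457 0.0698] F [ 0.3  0.3 -1.4] w 0.0114 gf 39.6
0.066 9.42 [0.4973 0.0458 0.0658] F [-1.  -1.1 -0.1] w 0.0114 gf 39.6
0.062 9.7 [0.4973 0.0458 0.0618] F [-0.3  0.2 -0.1] w 0.0114 gf 39.6
0.058 9.98 [0.4973 0.0457 0.0578] F [0.4 0.1 0.2] w 0.0118 gf 39.6
0.054 10.27 [0.4973 0.0458 0.0538] F [-0.8 -0.3 -1. ] w 0.0115 gf 39.6
0.051 10.52 [0.4973 0.0458 0.0508] F [-0.4 -0.3 -0.5] w 0.0111 gf 39.6
0.0493 10.77 [0.4974 0.0458 0.0492] F [ 0.4  0.3 -0.1] w 0.0117 gf 39.6
0.0485 11.02 [0.4975 0.0458 0.0486] F [-0.7  0.5  0.7] w 0.0114 gf 39.7
0.048 11.27 [0.4976 0.0458 0.0486] F [-2.1  0.2  7.6] w 0.0115 gf 40.8
```

Run:
```python
from h import *
ctrl.ungrasp();st("open")
ctrl.movel([.4975,.0458,.16],max_speed=.1);st("up")
ctrl.movep([.5187,.110,.16],q(-18.5));ctrl.close_gripper(40);st("closed")
im,d=vision.grab_frame("side");W=cloud("side",d)
cv2.imwrite("pics/s2.png",cv2.resize(im[130:260,200:360],None,fx=4,fy=4,interpolation=cv2.INTER_CUBIC))
th=np.radians(-18.4);ex=np.array([np.cos(th),np.sin(th)]);ey=np.array([-ex[1],ex[0]])
dd=W[...,:2]-np.array([.4975,.0454]);L=np.dstack([dd@ex,dd@ey,W[...,2]])*1000
m=(abs(L[...,0])<40)&(abs(L[...,1])<12)&(L[...,2]>60)&(L[...,2]<95);P=L[m]
print(len(P),np.percentile(P,[2,50,98],axis=0).round(1))
```

```text
open 11.97 [0.4974 0.0458 0.048 ] F [-0.3  0.2 -0.1] w 0.0855 gf 0.0
up 13.24 [0.4971 0.0457 0.1594] F [-0.3  0.4 -0.2] w 0.0855 gf 0.0
closed 14.38 [0.5187 0.11   0.16  ] F [0.3 0.  0.7] w -0.0002 gf 0.0
126 [[-14.   -8.4  60.6]
 [ -0.4  -6.2  80.3]
 [ 11.    4.3  87.5]]
```

View pics/s2.png

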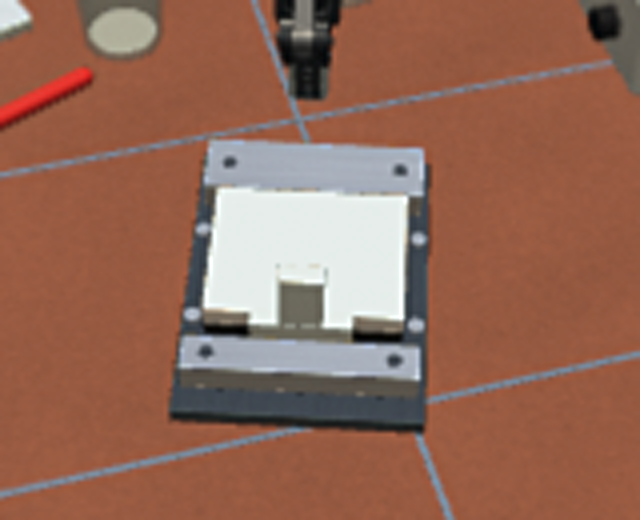

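The spacer stands upright in the slim gap, midway along the tile, with its tab at (300,295) and its blade fully down. Next I press the tile.

Run:
```python
from h import *
p=[.5187,.110]
ctrl.movel([*p,.05],max_speed=.1);ctrl.pause(.2);f0=st("pre")["contact_force"][2]
z=.042
while z>.024:
    ctrl.movel([*p,z],max_speed=.03);ctrl.pause(.15);s=st(round(z,4))
    if s["contact_force"][2]-f0>15:break
    z-=.0015 if z>.034 else .0005
```

```text
pre 15.88 [0.519  0.11   0.0505] F [-0.6 -0.6  0.1] w -0.0003 gf 0.0
0.042 16.45 [0.5187 0.11   0.042 ] F [ 0.   0.2 -0.5] w 0.0002 gf 0.0
0.0405 16.85 [0.5187 0.11   0.0405] F [-0.2  0.5 -0.2] w 0.0004 gf 0.0
0.039 17.25 [0.5187 0.11   0.039 ] F [-0.8  0.1 -0.2] w -0.0 gf 0.0
0.0375 17.65 [0.5189 0.1101 0.0376] F [ 0.4 -0.1  2.4] w 0.0001 gf 1.1
0.036 18.05 [0.5189 0.1101 0.0361] F [ 0.7 -0.4  3.1] w 0.0002 gf 1.7
0.0345 18.45 [0.5189 0.11   0.0346] F [1.2 0.4 4.7] w -0.0006 gf 2.2
0.033 18.85 [0.5189 0.1101 0.0331] F [0.1 0.3 5.8] w 0.0002 gf 2.7
0.0325 19.25 [0.5189 0.11   0.0327] F [ 0.5 -0.3  5.9] w -0.0004 gf 2.8
0.032 19.65 [0.5189 0.11   0.0322] F [1.3 0.2 5.4] w -0.0003 gf 3.0
0.0315 20.05 [0.5189 0.1101 0.0321] F [ 1.  -0.2 10.5] w -0.0 gf 5.1
0.031 20.45 [0.5189 0.1101 0.032 ] F [-0.6  0.1 15.3] w 0.0002 gf 7.7
```

The tile reached its stop at z = 0.032 with 15 N. One check that it is steady and the spacer is still in place, then I hand in.

Run:
```python
from h import *
ctrl.pause(.5);st("hold")
im,d=vision.grab_frame("side");W=cloud("side",d)
th=np.radians(-18.4);ex=np.array([np.cos(th),np.sin(th)]);ey=np.array([-ex[1],ex[0]])
dd=W[...,:2]-np.array([.4975,.0454]);L=np.dstack([dd@ex,dd@ey,W[...,2]])*1000
m=(abs(L[...,0])<20)&(L[...,1]>-12)&(L[...,1]<6)&(L[...,2]>50)&(L[...,2]<90);P=L[m]
print(len(P),np.percentile(P,[2,50,98],axis=0).round(1))
t=(abs(abs(L[...,0])-45)<10)&(abs(L[...,1]-57)<35);b=(abs(L[...,0])<50)&(abs(L[...,1]+20)<7)
print("tile z",np.nanmedian(L[t][:,2]),"bar z",np.nanmedian(L[b][:,2]))
ok=4<0 or (abs(np.nanmedian(L[t][:,2])-np.nanmedian(L[b][:,2]))<1.5 and np.percentile(P[:,2],98)<89)
print(ok)
if ok: print(ticket.close_job())
```

```text
hold 20.95 [0.519  0.1101 0.032 ] F [-2.  -0.  17.7] w -0.0002 gf 7.7
154 [[-13.9  -8.7  51.6]
 [ -0.4  -6.4  75.4]
 [ 11.1   2.6  87.7]]
tile z 358.5049065348602 bar z 487.36297406847433
False
```

The arm is in front of the sampled tile and bar patches, so that height check is invalid. I'll look at the picture instead.

Run:
```python
from h import *
im,d=vision.grab_frame("side");W=cloud("side",d)
cv2.imwrite("pics/s3.png",cv2.resize(im[130:260,200:360],None,fx=4,fy=4,interpolation=cv2.INTER_CUBIC))
for c in((255,205),(300,205),(250,217),(300,219)): print(c,W[c[1]-1:c[1]+2,c[0]-1:c[0]+2,2].mean().round(4))
```

```text
(255, 205) 0.0333
(300, 205) 0.0268
(250, 217) 0.0331
(300, 219) 0.0338
```

View pics/s3.png

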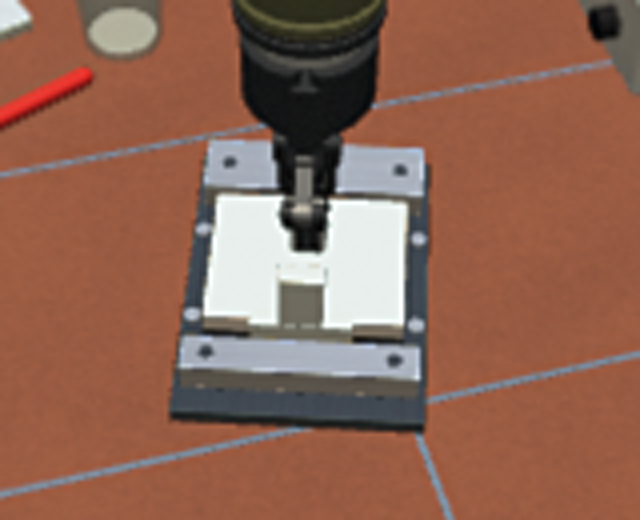

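The shut fingers press the tile at about (308,245). The tile reads 33.3 mm against 33.1 mm for the bar, so it is flush, and the spacer tab at (300,295) hasn't moved.

```bash
python3 -c "
from h import *
st('hold');print(ticket.close_job())"
```

```text
hold 21.05 [0.5189 0.1101 0.032 ] F [-1.5 -0.6 14.9] w 0.0001 gf 7.7
the job is handed in; nothing more can be done
None
```

I handed the job in at about 21 s: the thin spacer is fully down in the slim gap and released, the thick spacer and glassware were not touched, and the tile is held flush at about 15 N.

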